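# Find the hidden catch of the probe-cover dispenser and open its flap

### The arm

A 6-joint arm with a two-finger parallel gripper is mounted at the origin on the work surface. World frame = base frame: x ahead of the robot, y to its left, z up, the work surface at z = 0. Lengths are in m, angles in rad, forces in N, time in s.
With the tool pointing down it reaches from about 0.3 to 0.775 m from the base axis. Payload 14.6 kg.
Tool frame: the origin (TCP) lies at the very end of the fingers, on their centre line; the grasp point (between the pads) lies 19 mm behind it; x points along the fingers, z is the direction in which the jaws open and shut, and the axes are right-handed (so a half turn about x gives the same grasp; the last joint's range is limited). The gripper opens to 94 mm and grips with 3 to 60 N. Pads are 16 mm wide; open, the fingers measure 119 mm over their backs; the gripper's body (75 mm by 177 mm) begins 78 mm behind the grasp point.
Start: joints at [-1.301, 0.3, 1.521, -0, 1.321, -0.067], TCP at [0.182, -0.519, 0.205] pointing down, gripper open.
Joint ranges: [-3.03, 3.03], [-0.79, 2.21], [0.23, 2.52], [-1.04, 4.18], [0, 3.07], [-2.55, 2.55]. Speed limits (rad/s): [2.22, 2.22, 2.57, 3.14, 3.14, 3.14].

### API

Orientations are given as [roll, pitch, yaw] about the fixed x, y, z axes, in that order (R = Rz(yaw) Ry(pitch) Rx(roll)).
In Python, from station import ctrl gives the robot as it stands. The module is installed in compiled form; this text tells all that it offers.
- The arm moves only by the tool servo_tool, never from a script. Its argument "motion" is one flat list of numbers, 4 for each row, row after row: the shift along the tool's x, y, z in mm, then the turn about the tool's x in degrees. In form: [dx, dy, dz, roll, dx, dy, dz, roll, ...]. A call has 1 to 20 rows; each row is the pose to reach, as a shift and turn from the pose commanded when the call began, along the tool's axes at that moment; what a row does not reach only later rows make up. A row lasts 1/8 s, in which the tool goes at most 62.5 mm and 10.7 degrees, less where a joint would pass 70% of its speed; a pose out of reach is approached as far as the arm can. A call with a gripper value outside its range is refused whole. "gripper" is the opening, from 0 (shut) to 1 (fully open), set as the call begins (left out, the last holds). The fingers move at their own pace and stop on an object; "force" is the grip in N (left out, the last holds). Time passes only in rows, so rows that repeat a pose let the fingers close. It gives the time, the measured TCP pose, the force and the opening at its end, in the units of the state.
- ctrl.get_obs(): the state, without advancing time (a new reading comes with each control period).
- ctrl.camera(name): name is "side" or "top" or "wrist"; returns a dict with "color" (420x560x3 uint8, red, green, blue), "z_map" (420x560 float32, m along the optical axis (not along the pixel's ray), 0 where there is no reading), "fx", "fy", "cx", "cy" (pixels), "rvec" (rotation vector, rad) and "tvec" (3), from world to camera coordinates, as OpenCV has them. Camera axes: x right, y down, z forward; pixel columns grow to the right and rows downward; lengths in m; the calibration is good to about 2 mm. A picture is of the moment at which its call begins.
- ctrl.hand_in(): hands the job in, once; it reports no verdict.
The state is a dict: "time_s": time; "qpos": joint angles; "joint_vel": joint speeds; "tau": joint torques, N m; "ee_pos": TCP position; "eef_rot": TCP orientation; "force": force on the tool from outside, world axes, zero at the start; "moment": the same for the moment, N m; "grip_width": finger opening in m.
Only numpy, scipy, OpenCV 4.12 (cv2) and the standard library are available. Lean on these libraries where they do the work, as an engineer would, in place of code of your own. Each camera call takes 0.05 s, during which the arm holds its last target.

### The job

Open the probe-cover dispenser. One of the six flush discs in its top panel is the concealed catch and the other five are dummies that look the same: feel over them with closed fingertips, press the one that gives fully in so that the flap pops ajar, then push the flap over with the fingers until it lies back fully open. Nothing is to be picked up; leave the jar, thermometer, dish and other things standing around where they are.

Things in the scene. Friction and masses are not known exactly. Their poses are not given: they have to be found in the camera images.
- dispenser: white plastic probe-cover dispenser, fixed to the table: a box 130 (x) x 280 (y) x 55 mm high with a flat top. Origin at the centre of its underside; its x points from its front (towards the robot) to its back, y to its left, z up. The six-disc panel covers the right part of the top (y from -140 to +45 mm), the flap the left part (y from +48 to +132 mm)
- well0 (a point): centre of the mouth of a round well 50 mm wide, level with the panel's top (z = 55 mm above the table). In each well lies a grey disc 48 mm wide whose face is 1.2 mm below the panel. The wells form 2 rows of 3 at 60 mm pitch. Any one of the six, different every time, holds the spring catch; the five others are rigid dummies. Front row, right
- well1 (a point): the same for the well in the front row, middle
- well2 (a point): the same for the well in the front row, left (next to the flap)
- well3 (a point): the same for the well in the back row, right
- well4 (a point): the same for the well in the back row, middle
- well5 (a point): the same for the well in the back row, left (next to the flap)
- catch (a joint): how far the catch disc is pressed in, m: 0 at rest, 0.006 at its stop. It starts to move at about 2 N, is fully in at about 5.5 N, and springs back when let go; the flap is released at about 0.004
- flap (a joint): opening angle of the flap, rad: 0 shut (level, flush with the top), about 1.2 ajar after the catch has been pressed (a spring arm lifts it and it rests there, leaning towards the front), 2.3 fully open at its stop. It is locked until the catch has been pressed; then it swings freely, and beyond about 1.65 (just past upright) it falls back to its stop by its own weight
- hinge (a point): middle of the flap's hinge line, level with the top of the dispenser, 30 mm behind the middle of the box; the line runs along the dispenser's y
- flap_edge (a point): middle of the flap's free front edge (moves with the flap). The flap is a white plate 84 mm wide along y, 4 mm thick, and its free edge is 52 mm from the hinge line: ajar, the edge stands about 48 mm above the top. To open it, push the edge or the underside backwards (the dispenser's +x) with a finger over the top of the box, until past upright
- pill_jar: brown glass pill jar, 48 mm wide, 75 mm high, standing to the left of the dispenser; leave alone. Origin under its centre
- thermometer: white ear thermometer lying to the right of the dispenser, about 180 x 44 x 34 mm; leave alone. Origin under its middle
- spatula: bamboo tongue spatula, 162 x 17 x 4 mm, lying flat in front of the dispenser; leave alone. Origin under its centre
- refill_carton: cardboard carton 55 x 85 x 50 mm, right of the thermometer; leave alone. Origin under its centre
- cup: steel cup 64 mm wide, 70 mm high, behind the dispenser; leave alone. Origin under its centre
- gel_bottle: clear bottle 44 mm wide, 90 mm high, behind the dispenser to the right; leave alone. Origin under its centre
- kidney_dish: stainless kidney dish about 75 x 185 x 32 mm, behind the dispenser to the left; leave alone. Origin under the middle of its base

How it is judged:
By the outcome, as a careful person would: the job done as asked, in the order asked, and still so for the second after the job is handed in, with the robot touching nothing.
It also fails if it takes over 61 s, if anything falls off the work surface, if the arm or the gripper's body presses on something with over 40 N, if the wrist force passes 120 N, or if a joint passes its speed limit or range.

## Working session

There is one attempt and no reset: what is moved stays moved. The work goes in short steps, Python scripts to look and compute and a tool call to move; the robot and the scene stay as the last step left them, time stands still between calls to the robot, and variables do not carry over. Pictures are saved under pics/ and viewed, and the job is handed in when it is done.

Besides the shell and the picture viewer there is one more tool, called after "Emit:" by a JSON object that holds its "api" and its "payload". servo_tool: Moves the arm, as the interface text tells. Its arguments: {"type":"object","properties":{"motion":{"type":"array","items":{"type":"number"}},"gripper":{"type":"number"},"force":{"type":"number"}},"required":["motion"]}

```bash
mkdir -p pics; python3 - <<'E'
from station import ctrl
import cv2,numpy as np
o=ctrl.get_obs(); print({k:np.round(v,3) for k,v in o.items()})
for n in ["top","side"]:
    c=ctrl.camera(n); cv2.imwrite(f"pics/{n}0.png",c["color"][:,:,::-1]); np.savez(f"{n}0.npz",**c)
E
```

```text
{'time_s': np.float64(0.0), 'qpos': array([-1.301,  0.3  ,  1.522, -0.   ,  1.321, -0.067]), 'joint_vel': array([ 0.001, -0.   , -0.001, -0.   , -0.   ,  0.   ]), 'tau': array([-1.0000e-03, -5.3181e+01, -3.5273e+01,  7.1000e-02,  2.4000e-02,
       -0.0000e+00]), 'ee_pos': array([ 0.182, -0.519,  0.205]), 'eef_rot': array([3.078, 1.57 , 1.844]), 'force': array([ 0.913, -0.714, -0.526]), 'moment': array([-0.037,  0.012,  0.028]), 'grip_width': np.float64(0.094)}
```

```bash
ls pics
```

```text
side0.png
top0.png
```

View pics/top0.png

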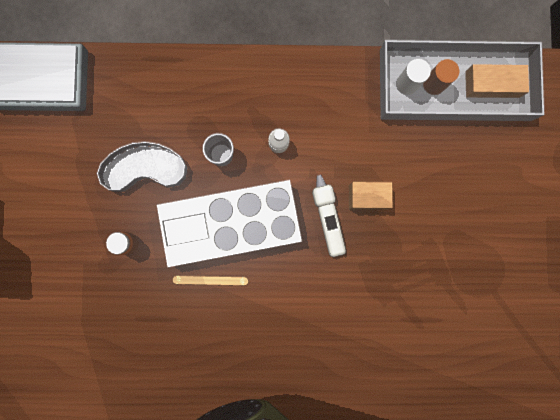

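View pics/side0.png

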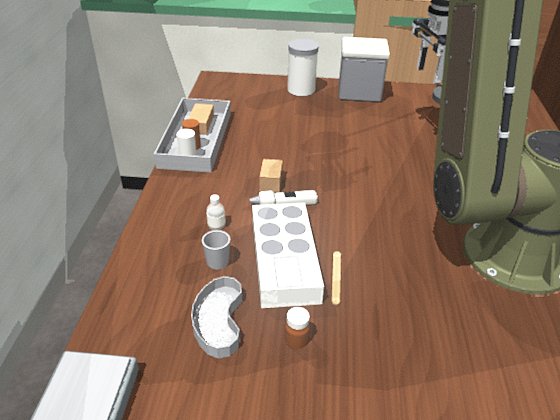

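The top view shows the dispenser slightly rotated. The front-row discs are at about (283,227), (255,233) and (226,238), the back row at (278,198), (249,204) and (221,210), and the flap at (186,230). Next I'll measure its pose.

```bash
cat > h.py <<'E'
import numpy as np,cv2
def world(c,u,v,z=None):
    R=cv2.Rodrigues(c["rvec"])[0]; t=np.asarray(c["tvec"]).ravel()
    if z is None: z=c["z_map"][v,u]
    p=np.stack([(u-c["cx"])/c["fx"]*z,(v-c["cy"])/c["fy"]*z,z],-1)
    return (p-t)@R
def onplane(c,u,v,h):
    R=cv2.Rodrigues(c["rvec"])[0]; t=np.asarray(c["tvec"]).ravel()
    d=np.array([(u-c["cx"])/c["fx"],(v-c["cy"])/c["fy"],1])@R; o=-R.T@t
    return o+d*(h-o[2])/d[2]
E
python3 - <<'E'
from h import *
c=dict(np.load("top0.npz"))
v,u=np.mgrid[:420,:560]; W=world(c,u,v)
m=(abs(W[...,2]-.055)<.008)&(u>150)&(u<310)&(v>170)&(v<275)
m=cv2.morphologyEx(m.astype(np.uint8),cv2.MORPH_OPEN,np.ones((5,5)))
n,l,s,_=cv2.connectedComponentsWithStats(m); k=1+np.argmax(s[1:,4]); m=l==k
r=cv2.minAreaRect(W[m][:,:2].astype(np.float32)*1000); print(r,np.median(W[m][:,2]))
g=c["color"].astype(int).mean(-1); print(g[227,283],g[230,186],g[250,200])
d=(m&(g<185)).astype(np.uint8); d=cv2.morphologyEx(d,cv2.MORPH_OPEN,np.ones((5,5)))
n,l,s,ce=cv2.connectedComponentsWithStats(d)
P=[]
for i in range(1,n):
    if s[i,4]>200: p=onplane(c,*ce[i],.0538); P.append(p); print(s[i],ce[i],p)
P=np.array(P);print(P.mean(0))
# fit with wells order by local
for name,pt in dict(jar=(117,243),cup=(217,148),bottle=(279,140),therm=(330,222)).items(): print(name,W[pt[1],pt[0]])
E
```

```text
((547.1181640625, 77.00343322753906), (130.10096740722656, 279.9608154296875), 11.044440269470215) 0.0545006600790745
179.66666666666666 245.0 245.0
[268 197  20  14 215] [277.26511628 203.43255814] [ 0.58806853 -0.02297124  0.0538    ]
[275 217  19  22 361] [283.41551247 227.37950139] [ 0.53836406 -0.0359564   0.0538    ]
[ 0.56321629 -0.02946382  0.0538    ]
jar [0.50435621 0.29875858 0.07481392]
cup [0.71362511 0.10910435 0.00548393]
bottle [ 0.71466838 -0.02539168  0.08509683]
therm [ 0.55133235 -0.13580583  0.02912183]
```

```bash
python3 - <<'E'
from h import *
c=dict(np.load("top0.npz"))
a=np.radians(11.04);R=np.array([[np.cos(a),-np.sin(a)],[np.sin(a),np.cos(a)]]);C=np.array([.5471,.0770])
for n,(u,v) in zip([2,1,0,5,4,3],[(226,238),(255,233),(283,227),(221,210),(249,204),(278,198)]):
    for it in range(3):
        y,x=np.mgrid[:420,:560]; g=c["color"].astype(float).mean(-1)
        mm=(np.hypot(x-u,y-v)<15)&(g<215)
        u,v=x[mm].mean(),y[mm].mean()
    p=onplane(c,u,v,.0538); print(n,mm.sum(),u.round(1),v.round(1),p[:2].round(4),((p[:2]-C)@R).round(4))
for loc in [(-.03,-.1075),(.03,.0125),(.03,.09),(-.022,.09)]: print(loc,C+R@loc)
from station import ctrl
w=ctrl.camera("wrist"); cv2.imwrite("pics/w0.png",w["color"][:,:,::-1])
from scipy.spatial.transform import Rotation as Ro
o=ctrl.get_obs(); print(Ro.from_euler('xyz',o["eef_rot"]).as_matrix().round(3))
print(onplane(c,186,230,.055))
g=c["color"].astype(np.uint8); print(ctrl.get_obs()["time_s"])
cv2.imwrite("pics/crop.png",cv2.resize(g[170:275,150:310,::-1],None,fx=5,fy=5,interpolation=cv2.INTER_CUBIC)[:520])
E
```

```text
2 471 225.5 238.0 [0.5158 0.0834] [-0.0295  0.0123]
1 471 254.2 232.5 [0.5273 0.0244] [-0.0295 -0.0478]
0 461 282.6 227.2 [ 0.5387 -0.0343] [-0.0295 -0.1076]
5 469 220.4 209.6 [0.5744 0.0948] [0.0302 0.0122]
4 467 248.9 204.3 [0.5858 0.0359] [ 0.0301 -0.0478]
3 460 277.4 198.9 [ 0.5976 -0.0232] [ 0.0304 -0.108 ]
(-0.03, -0.1075) [ 0.53824082 -0.0342554 ]
(0.03, 0.0125) [0.57415113 0.0950135 ]
(0.03, 0.09) [0.55931033 0.17107926]
(-0.022, 0.09) [0.50827265 0.16112156]
[[-0.     0.944  0.33 ]
 [ 0.001  0.33  -0.944]
 [-1.     0.    -0.001]]
[0.53183585 0.16471834 0.055     ]
0.15
```

View pics/crop.png

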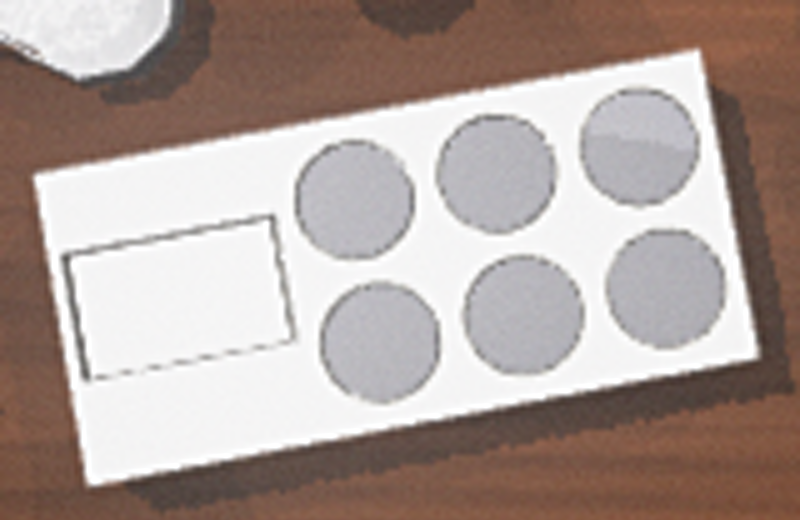

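```bash
cat >> h.py <<'E'
from scipy.spatial.transform import Rotation as Ro
a=np.radians(11.04);RD=np.array([[np.cos(a),-np.sin(a)],[np.sin(a),np.cos(a)]]);C=np.array([.5471,.0770])
WELL=[(x,y) for x in (-.03,.03) for y in (-.1075,-.0475,.0125)]
def st(): 
    from station import ctrl
    o=ctrl.get_obs(); T=Ro.from_euler('xyz',o["eef_rot"]).as_matrix(); return o,T
def shift(loc,z):
    o,T=st(); p=np.r_[C+RD@np.array(loc),z]; return ((p-o["ee_pos"])@T*1000).round(1)
def turn():
    o,T=st(); d=np.r_[RD[:,0],0]; return np.degrees(np.arctan2(d@T[:,2],d@T[:,1]))
E
python3 -c "
from h import *
print(shift(WELL[0],.1),turn())"
```

```text
[ 105.3  496.7 -339.5] 8.255568459430426
```

Emit:
{"api": "servo_tool", "payload": {"motion": [0,30,-20,2,0,70,-48,4,0,115,-79,6,0,160,-109,8.25,0,205,-140,8.25,0,250,-171,8.25,0,295,-202,8.25,0,340,-232,8.25,0,385,-263,8.25,20,430,-294,8.25,45,470,-321,8.25,75,490,-335,8.25,95,496.7,-339.5,8.25,105,496.7,-339.5,8.25,105,496.7,-339.5,8.25,105,496.7,-339.5,8.25], "gripper": 0, "force": 20}}

```text
time_s: 2.15
ee_pos: [0.5386, -0.035, 0.1014]
eef_rot: [1.223, 1.569, -0.155]
force: [-0.3, 1.0, 0.4]
grip_width: 0.0007
```

```bash
python3 -c "
from h import *
print(shift(WELL[0],.0538),turn(),st()[0]['force'],st()[0]['time_s'],st()[0]['grip_width'])"
```

```text
[47.6 -0.3 -0.8] -0.02759437668428202 [-0.30910357  0.99222272  0.41297871] 2.15 0.0006649538351731335
```

Emit:
{"api": "servo_tool", "payload": {"motion": [20,0,-1,0,38,0,-1,0,44,0,-1,0,45,0,-1,0,46,0,-1,0,47,0,-1,0,48,0,-1,0,48,0,-1,0]}}

```text
time_s: 3.15
ee_pos: [0.5386, -0.0336, 0.054]
eef_rot: [1.206, 1.57, -0.172]
force: [-6.7, 0.3, 16.0]
grip_width: 0.0006
```

Emit:
{"api": "servo_tool", "payload": {"motion": [-10,0,0,0,-12,0,-20,0,-12,0,-45,0,-12,0,-60,0,-8,0,-60,0,-4,0,-60,0,-2,0,-60,0,-1,0,-60,0,0,0,-60,0,0,0,-60,0]}}

```text
time_s: 4.4
ee_pos: [0.5268, 0.0249, 0.0539]
eef_rot: [0.628, 1.571, -0.751]
force: [-11.3, -0.4, 22.1]
grip_width: 0.0004
```

Emit:
{"api": "servo_tool", "payload": {"motion": [-10,0,0,0,-12,0,-20,0,-12,0,-45,0,-12,0,-60,0,-8,0,-60,0,-4,0,-60,0,-2,0,-60,0,-1,0,-60,0,0,0,-60,0,0,0,-60,0]}}

```text
time_s: 5.65
ee_pos: [0.5153, 0.0841, 0.0526]
eef_rot: [1.207, 1.57, -0.172]
force: [-0.8, -1.4, 2.1]
grip_width: 0.0005
```

Well 2 gives: 2 N there, against 16–22 N at wells 0 and 1. I'll press it fully in.

Emit:
{"api": "servo_tool", "payload": {"motion": [1,0,0,0,2,0,0,0,3,0,0,0,4,0,0,0,5,0,0,0,6,0,0,0,6.5,0,0,0,6.5,0,0,0,6.5,0,0,0]}}

```text
time_s: 6.78
ee_pos: [0.5155, 0.0842, 0.0476]
eef_rot: [1.322, 1.57, -0.056]
force: [-10.3, -5.1, 27.5]
grip_width: 0.0007
```

```bash
python3 - <<'E'
from h import *
from station import ctrl
for n in ["side","top"]:
    c=ctrl.camera(n); cv2.imwrite(f"pics/{n}1.png",c["color"][:,:,::-1]); np.savez(f"{n}1.npz",**c)
E
```

```text
(no output)
```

View pics/side1.png

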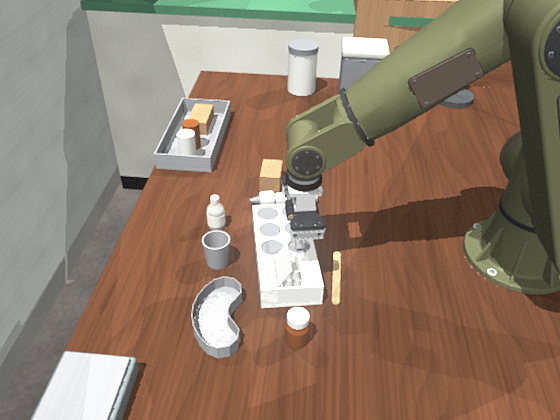

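Emit:
{"api": "servo_tool", "payload": {"motion": [-6,0,0,0,-25,0,0,0,-55,0,0,0,-85,0,0,0,-88,0,-20,0,-88,0,-50,0,-88,0,-70,0,-80,-5,-77,0,-60,-5,-77,0,-45,-5,-77,0,-38,-5,-77,0,-38,-5,-77,0,-38,-5,-77,0]}}

```text
time_s: 8.5
ee_pos: [0.4958, 0.1588, 0.0844]
eef_rot: [1.657, 1.57, 0.279]
force: [-0.8, -0.4, -0.2]
grip_width: 0.0004
```

```bash
python3 - <<'E'
from h import *
from station import ctrl
for n in ["side","top"]:
    c=ctrl.camera(n); np.savez(f"{n}2.npz",**c)
    im=c["color"][:,:,::-1]; im=im[180:330,180:360] if n=="side" else im[150:290,140:320]
    cv2.imwrite(f"pics/{n}2.png",cv2.resize(im,None,fx=4,fy=4,interpolation=cv2.INTER_CUBIC))
print(shift((-.03,.09),.085),turn())
E
```

```text
[-0.5  4.7  0.2] 0.0031323623284830386
```

View pics/side2.png

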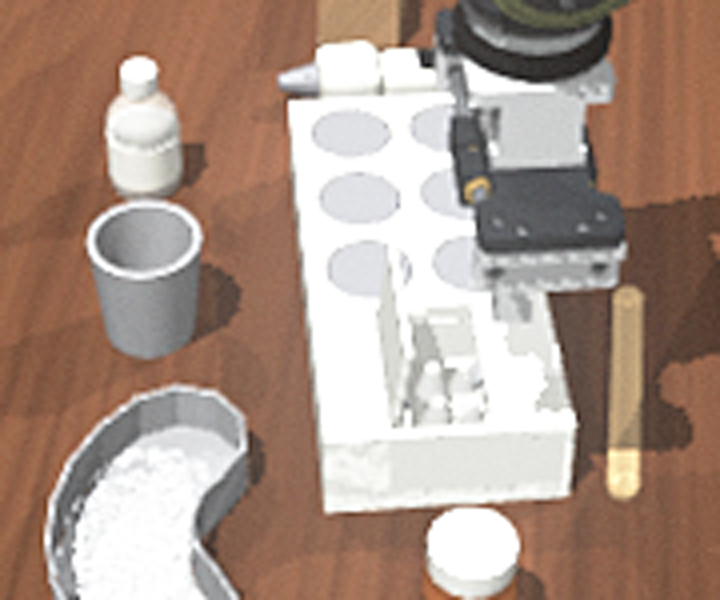

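The flap stands ajar, visible as the plate near crop pixel (395,330), and the finger is clear in front of it at about (515,300). Now I'll push it backwards.

Emit:
{"api": "servo_tool", "payload": {"motion": [0,12,0,0,0,24,0,0,0,32,0,0,0,37,0,0,0,42,0,0,0,46,0,0,0,50,0,0,0,54,0,0,0,58,0,0,0,62,0,0,0,66,0,0,0,70,0,0,0,74,0,0,0,78,0,0,0,80,0,0,0,80,0,0]}}

```text
time_s: 10.6
ee_pos: [0.5701, 0.1735, 0.0833]
eef_rot: [-1.535, 1.56, -2.913]
force: [-31.9, -7.8, 14.6]
grip_width: 0.0004
```

Emit:
{"api": "servo_tool", "payload": {"motion": [0,-10,0,0,0,-30,0,0,0,-55,0,0,-20,-75,0,0,-60,-90,0,0,-80,-110,0,0,-90,-120,0,0,-90,-120,0,0]}}

```text
time_s: 11.6
ee_pos: [0.4564, 0.1512, 0.1743]
eef_rot: [1.626, 1.57, 0.248]
force: [-0.2, -0.5, 0.6]
grip_width: 0.0005
```

```bash
python3 - <<'E'
from h import *
from station import ctrl
ims=[]
for n in ["side","top"]:
    c=ctrl.camera(n); np.savez(f"{n}3.npz",**c)
    im=c["color"][:,:,::-1]; im=im[180:360,180:360] if n=="side" else im[120:300,90:270]
    ims.append(cv2.resize(im,None,fx=2.2,fy=2.2,interpolation=cv2.INTER_CUBIC))
    v,u=np.mgrid[:420,:560]; W=world(c,u,v); L=(W[...,:2]-C)@RD
    m=(abs(L[...,1]-.09)<.03)&(L[...,0]>.02)&(L[...,0]<.1)&(W[...,2]>.06)&(W[...,2]<.13)
    print(n,m.sum())
    if m.sum()>5:
        x=L[...,0][m];z=W[...,2][m]
        for b in np.arange(.02,.1,.008):
            k=(x>=b)&(x<b+.008)
            if k.any(): print(b.round(3),np.median(z[k]).round(4),k.sum())
cv2.imwrite("pics/s3.png",np.hstack(ims)); print(ctrl.get_obs()["time_s"])
E
```

```text
side 308
0.028 0.063 35
0.036 0.0693 67
0.044 0.0781 62
0.052 0.0929 74
0.06 0.096 70
top 572
0.02 0.0614 2
0.028 0.0635 106
0.036 0.0725 131
0.044 0.0811 143
0.052 0.0924 130
0.06 0.095 60
11.7
```

View pics/s3.png

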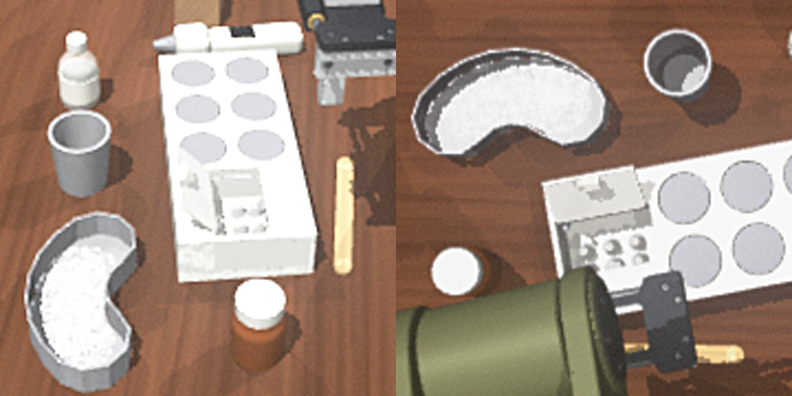

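The flap lies back at its stop. Its edge measures x ≈ 0.066, z ≈ 0.096, which is about 2.3 rad. Before handing in I'll check that the neighbouring objects haven't moved.

```bash
python3 - <<'E'
from h import *
A=np.load("side0.npz");B=np.load("side3.npz")
d=cv2.absdiff(A["color"],B["color"]).max(-1)>50
for n,(u0,v0,u1,v1) in dict(jar=(280,305,315,350),dish=(190,275,245,358),cup=(200,230,232,270),bottle=(203,193,228,230),therm=(248,188,318,208),carton=(258,158,285,192),spat=(328,250,344,306)).items(): print(n,d[v0:v1,u0:u1].mean().round(3))
from station import ctrl
o=ctrl.get_obs(); print(o["force"].round(2),abs(o["joint_vel"]).max()); ctrl.hand_in()
E
```

```text
jar 0.0
dish 0.0
cup 0.0
bottle 0.0
therm 0.001
carton 0.0
spat 0.057
[ 0.39 -0.27 -0.36] 0.01117548547279646
the job is handed in; nothing more can be done
```

The dispenser is open: its flap lies back at about 2.3 rad, which is its full-open stop. I handed the job in at about 11.7 s of the 61 s allowed.

- **Finding the catch:** I felt the discs with closed fingertips. Wells 0 and 1 were rigid, pushing back with 16 N and 22 N. Well 2 (front row, next to the flap) gave way at about 2 N.
- **Opening:** I pressed well 2 about 6 mm in to its stop. The flap popped ajar, and I pushed it backwards past upright to its stop. Both the side and top depth images agree on the final angle.
- **Pressing forces:** the fingertips pressed on the stop of the catch at about 30 N and on the open flap at about 36 N, more than either needed. Wells 0 and 1 had up to about 25 N.
- **End state:** the arm is clear of everything, with the measured force at noise level.
- **Other objects:** comparing before and after side images, the jar, dish, cup, bottle, thermometer and carton show essentially no change. About 6% of the pixels around the spatula changed. I put that down to the arm's shadow, as the fingers never went down near it, but I did not measure its position separately.

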